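# Open the spring gate of a drying cabinet and hold it wide

## Robot

A 6-joint arm with a two-finger parallel gripper is mounted at the origin on the work surface. World frame = base frame: x ahead of the robot, y to its left, z up, the work surface at z = 0. Lengths are in m, angles in rad, forces in N, time in s.
With the tool pointing down it reaches from about 0.35 to 0.975 m from the base axis. Payload 7.1 kg.
Tool frame: the origin (TCP) lies between the finger pads; the fingertips stand 19 mm ahead of it and the grasp point (between the pads) is the TCP (r.tip_reach is the distance from the TCP to the fingertips, in m); z points along the fingers, y is the line along which they close (so a half turn about z gives the same grasp; the last joint's range is limited). The gripper opens to 88 mm and grips with 3 to 60 N. Pads are 20 mm wide; open, the fingers measure 115 mm over their backs; the gripper's body (75 mm by 178 mm) begins 61 mm behind the grasp point.
Start: joints at [1.239, 0.423, 1.63, -0, 1.089, -0.019], TCP at [0.192, 0.595, 0.242] pointing down, gripper open.
Joint ranges: [-3, 3], [-0.9, 2.11], [0.09, 2.58], [-1.31, 4.45], [0.11, 2.69], [-2.54, 2.54]. Speed limits (rad/s): [2.39, 2.39, 3.01, 3.14, 3.14, 3.14].

## Interface

Orientations are given as a unit quaternion [x, y, z, w].
In Python, from workcell import r gives the robot as it stands. The module is installed in compiled form; this text tells all that it offers.
- The arm moves only by the tool arm_command, never from a script. Its argument "targets" is a list that holds one entry, the list of rows, each a list of 7 numbers: the shift along the world's x, y, z in mm, then the turn, a rotation vector about the world's x, y, z in degrees, then the gripper command: -1 is fully open, 1 is shut, values between are in proportion. A call has 1 to 5 rows; each row is the pose to reach, as a shift and turn from the pose commanded when the call began; what a row does not reach only later rows make up. A row lasts 1/12 s, in which the tool goes at most 41.7 mm and 7.16 degrees, less where a joint would pass 70% of its speed; a pose out of reach is approached as far as the arm can. A call with a gripper value outside its range is refused whole. The fingers move at their own pace and stop on an object; "grip_force" is the grip in N (left out, the last holds). Time passes only in rows, so rows that repeat a pose let the fingers close. It gives the time, the measured TCP pose, the force, the opening and the grip force at its end, in the units of the state.
- r.get_state(): the state, without advancing time (a new reading comes with each control period).
- r.camera(name): name is "side" or "top" or "wrist"; returns the picture (400x640x3 uint8, red, green, blue); there is no depth.
- r.get_calibration(name): a dict with "camera_matrix" (3x3 intrinsics, pixels), "cam_to_world" (4x4, takes a point from camera to world coordinates). Camera axes: x right, y down, z forward; pixel columns grow to the right and rows downward; lengths in m; the calibration is good to about 2 mm. A picture is of the moment at which its call begins: read the wrist's pose just before it. get_calibration takes no time and is no camera call; for the wrist camera it gives the pose at the moment of the call.
- r.hand_in(): hands the job in; it is judged then, once.
The state is a dict: "clock": time; "joint_pos": joint angles; "dq": joint speeds; "joint_efforts": joint torques, N m; "eef_pos": TCP position; "orientation": TCP orientation; "wrist_force": force on the tool from outside, world axes, zero at the start; "wrist_torque": the same for the moment, N m; "finger_gap": opening from 0.0 (shut) to 1.0 (fully open); "grip_force": force on a finger pad.
Only numpy, scipy, OpenCV 4.12 (cv2) and the standard library are available. Lean on these libraries where they do the work, as an engineer would, in place of code of your own. Each camera call takes 0.05 s, during which the arm holds its last target. There are 200 camera calls.

## Task

Shut down the drying cabinet and hold its gate open for the person who will take out the painted models: turn the dial on its deck until the pointer is on the zero mark (the long tick at the front), then squeeze the catch with the two round posts fully together, after that the catch with the two longer, square-edged posts. Then take the upright post on the gate, swing the gate out past its detent until it stands wide open, about square to the cabinet's front, and finish while still holding it there, because its spring pulls it back. Leave the pots, models, brush, cup and bottle around it where they stand.

Things in the scene. Friction and masses are not known exactly. Their poses are not given: they have to be found in the camera images.
- cabinet: white benchtop drying cabinet, fixed to the table, 220 mm deep (x), 360 mm wide (y), 110 mm high; origin at the centre of its underside, x points to its rear, its front faces -x (towards the robot). Its flat top is the deck, 110 mm above the table; dial and catches stand on it.
- dial (a joint): angle of the dial knob, 0 = pointer on the long zero tick (pointer towards the cabinet's front, -x), grows as it turns clockwise seen from above; runs from -0.5 to 2.0, starts between 0.6 and 1.5; stays where it is left (friction 0.04 N m).
- dial_grip (a point): on the dial's axis, 35 mm above the deck, where its bar grip is taken; the bar is 42 mm long, 14 mm thick, reaches from 13 to 43 mm above the deck. This frame turns with the knob: the bar lies along its x, the white pointer line is on its -x half.
- round_catch (a joint): catch on the deck: two black uprights, round posts of 16 mm diameter, 6 to 42 mm above the deck, side by side along the cabinet's y, 46 mm over their outer faces. The +y one is fixed; the other slides to it, carrying a bolt that blocks the gate. 0 = set, 0.014 m = fully squeezed (32 mm over the outer faces); the bolt is clear from 0.010. About 4 N of friction, stays where left. First to squeeze; left or right one.
- round_grip (a point): on the round catch, 28 mm above the deck, midway between the posts' outer faces when fully squeezed (the fixed post's outer face is 16 mm to +y of it, the sliding post's 30 mm to -y of it while set); axes as the cabinet's.
- square_catch (a joint): catch on the deck: two black uprights, rectangular posts 30 mm (x) by 16 mm (y), 6 to 42 mm above the deck, side by side along the cabinet's y, 46 mm over their outer faces. The +y one is fixed; the other slides to it, carrying a bolt that blocks the gate. 0 = set, 0.014 m = fully squeezed (32 mm over the outer faces); the bolt is clear from 0.010. About 4 N of friction, stays where left. Second to squeeze; left or right one.
- square_grip (a point): the same point on the square catch.
- gate (a joint): angle of the front gate (amber pane in a frame, 230 mm wide, upright hinge at its +y end); 0 = shut, grows as the free end swings to -x (clockwise from above), 1.57 = square to the front, stop at 1.65. A spring pulls it shut, 1 to 2.5 N at the post; a ball detent from 0.4 to 0.68 rad needs some 6 N there; the hinge is damped (0.25 N m s); let go beyond it, the gate falls back to rest near 0.9. Both catches must be squeezed first.
- gate_post (a point): centre of the top of the gate's upright steel post, 16 mm in diameter, 172 mm above the table, reaching 62 mm above the deck; it moves with the gate, 120 mm from the hinge axis. With the gate shut it stands between the two catches, 24 mm in front of their centre line.
- gate_hinge (a point): point on the gate's upright hinge axis, 110 mm above the table, 114 mm in front of the cabinet's centre and 125 mm to its left; axes as the cabinet's.
- deck_pot: bystander, to be left alone: small paint pot, 35 mm across, 46 mm tall, standing on the cabinet's deck near its left end; origin at the centre of its underside
- deck_model: bystander, to be left alone: small figure on a 32 mm round base, 50 mm tall, on the deck near its right end; origin at the centre of its underside
- front_pot: bystander, to be left alone: small paint pot, 35 mm across, 46 mm tall, on the table before the cabinet's right end, clear of the gate's swing; origin at the centre of its underside
- big_model: bystander, to be left alone: large figure on a 60 mm round base, 120 mm tall, on the table to the left; origin at the centre of its underside
- brush: bystander, to be left alone: flat paint brush, 180 mm long, lying on the table to the left; origin near its middle
- water_cup: bystander, to be left alone: clear plastic cup, 72 mm across, 90 mm tall, on the table to the right; origin at the centre of its underside
- primer_bottle: bystander, to be left alone: black bottle, 44 mm across, 130 mm tall, on the table to the right; origin at the centre of its underside

How it is judged:
By the outcome, as a careful person would: the job done as asked, in the order asked, and still so for the second after the job is handed in, while the arm keeps its last pose, push and grip.
It also fails if it takes over 61 s, if anything falls off the work surface, if the arm or the gripper's body presses on something with over 40 N, if the wrist force passes 120 N, or if a joint passes its speed limit or range.

## Working session

There is one attempt and no reset: what is moved stays moved. The work goes in short steps, Python scripts to look and compute and a tool call to move; the robot and the scene stay as the last step left them, time stands still between calls to the robot, and variables do not carry over. Pictures are saved under pics/ and viewed, at most 10 in all, crops included, and the job is handed in when it is done.

Besides the shell and the picture viewer there is one more tool, called as a command line: name --argument value ..., lists and objects as JSON in quotes. arm_command: Moves the arm, as the interface text tells. Its arguments: {"type":"object","properties":{"targets":{"type":"array","items":{"type":"array","items":{"type":"array","items":{"type":"number"}}}},"grip_force":{"type":"number"}},"required":["targets"]}

```bash
mkdir -p pics; python3 - <<'E'
from workcell import r
import cv2,numpy as np
for n in("top","side"):
    im=r.camera(n); cv2.imwrite(f"pics/{n}0.png",im[:,:,::-1]); c=r.get_calibration(n); print(n,np.round(c["camera_matrix"],1).tolist(),np.round(c["cam_to_world"],3).tolist())
s=r.get_state();print(s["clock"],s["eef_pos"],s["orientation"])
E
```

```text
top [[401.4, 0.0, 314.1], [0.0, 401.4, 198.6], [0.0, 0.0, 1.0]] [[-0.023, -0.984, 0.179, 0.42], [-1.0, 0.021, -0.014, -0.009], [0.01, -0.18, -0.984, 1.151], [0.0, 0.0, 0.0, 1.0]]
side [[432.4, 0.0, 324.0], [0.0, 432.4, 199.5], [0.0, 0.0, 1.0]] [[0.769, -0.381, 0.513, 0.021], [-0.639, -0.451, 0.624, -0.721], [-0.006, -0.807, -0.59, 0.809], [0.0, 0.0, 0.0, 1.0]]
0.1 [0.19216845 0.59425088 0.24101269] [ 1.55758201e-01  9.87795010e-01 -6.25645709e-04 -9.65986700e-05]
```

View pics/top0.png

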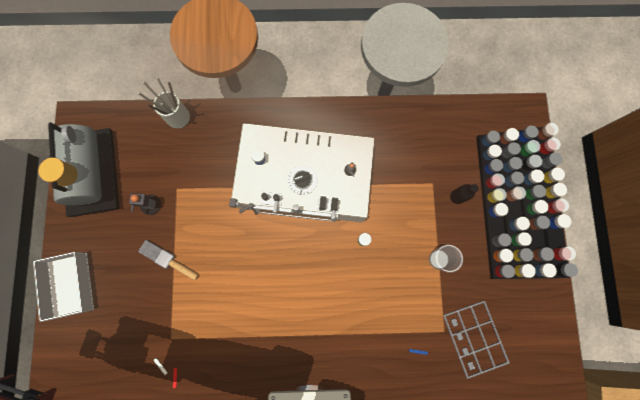

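View pics/side0.png

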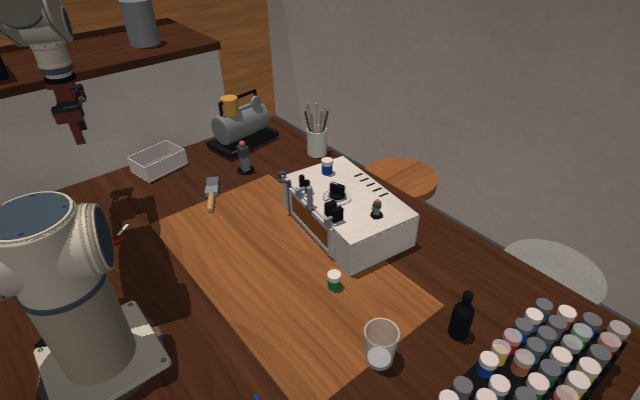

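The top view shows the cabinet around (303,172). The dial is at (302,180), the round catch on the left at (271,198), the square catch on the right at (329,204), and the front pot at (365,239). Next I'll measure the deck corners and enlarge the crop.

```bash
cat > h.py <<'E'
import cv2,numpy as np
from workcell import r
def ray(n,uv,z,c=None):
    c=c or r.get_calibration(n);K=c["camera_matrix"];T=c["cam_to_world"]
    d=T[:3,:3]@np.linalg.solve(K,[uv[0],uv[1],1.]);return T[:3,3]+d*(z-T[2,3])/d[2]
def proj(n,p,c=None):
    c=c or r.get_calibration(n);K=c["camera_matrix"];T=c["cam_to_world"]
    q=K@(T[:3,:3].T@(np.asarray(p)-T[:3,3]));return q[:2]/q[2]
E
python3 - <<'E'
from h import *
im=cv2.imread("pics/top0.png")
m=((im.min(2)>150)*255).astype(np.uint8); m[:,:225]=0;m[:,385:]=0;m[:115]=0;m[225:]=0
m=cv2.morphologyEx(m,cv2.MORPH_CLOSE,np.ones((7,7)))
c=max(cv2.findContours(m,0,2)[0],key=cv2.contourArea)
q=cv2.approxPolyDP(cv2.convexHull(c),5,True)[:,0]
for p in q: print(p,ray("top",p,.11).round(4))
P=np.array([ray("top",p[0],.11)[:2] for p in cv2.convexHull(c)],np.float32)
R=cv2.minAreaRect(P);print(R)
cv2.imwrite("pics/crop.png",cv2.resize(im[115:230,225:385],None,fx=5,fy=5,interpolation=2))
E
```

```text
[243 124] [0.8205 0.1651 0.11  ]
[373 138] [ 0.7738 -0.1876  0.11  ]
[366 216] [ 0.5607 -0.1588  0.11  ]
[330 220] [ 0.5521 -0.0641  0.11  ]
[236 203] [0.6024 0.1815 0.11  ]
[232 191] [0.6348 0.1925 0.11  ]
((0.6814295053482056, 0.004558444023132324), (0.36002758145332336, 0.2385961264371872), 82.24867248535156)
```

View pics/crop.png

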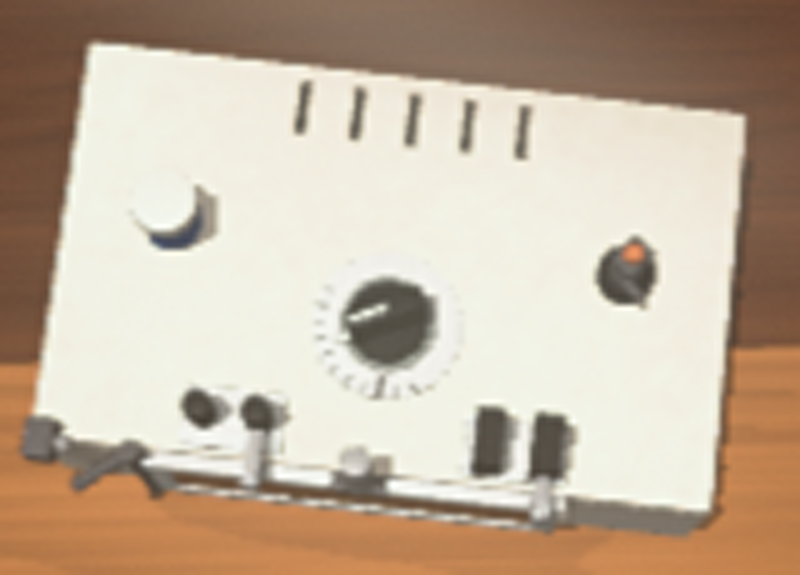

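The enlarged crop shows the pointer facing left and slightly towards the front, so the dial is at about 1.1 rad. It also shows round posts at (203,402) and (260,407), square posts at (491,438) and (550,442), and the gate post at (360,460).

```bash
python3 - <<'E'
from h import *
C=np.array([.688,.003]);a=np.radians(-7.6);R=np.array([[np.cos(a),-np.sin(a)],[np.sin(a),np.cos(a)]])
for n,p,z in [("rL",(203,402),.152),("rR",(260,407),.152),("sL",(491,438),.152),("sR",(550,442),.152),("dial",(388,318),.153),("disc",(388,328),.112),("post",(360,458),.172),("ptr",(350,320),.153),("pot",(170,205),.156),("model",(633,262),.16)]:
    w=ray("top",(p[0]/5+225-.4,p[1]/5+115-.4),z)[:2]; print(n,w.round(3),(R.T@(w-C)).round(3))
E
```

```text
rL [0.614 0.1  ] [-0.086  0.087]
rR [0.611 0.071] [-0.086  0.058]
sL [ 0.592 -0.045] [-0.088 -0.06 ]
sR [ 0.59  -0.075] [-0.087 -0.09 ]
dial [0.656 0.006] [-0.033 -0.001]
disc [0.66  0.007] [-0.028 -0.   ]
post [0.58  0.021] [-0.109  0.003]
ptr [0.655 0.025] [-0.036  0.018]
pot [0.717 0.117] [0.013 0.116]
model [ 0.681 -0.12 ] [ 0.009 -0.123]
```

arm_command --targets '[[[40, -30, 20, 0, 0, -7, -1], [75, -60, 40, 0, 0, -14, -1], [110, -90, 60, 0, 0, -21, -1], [145, -120, 60, 0, 0, -28, -1], [180, -150, 60, 0, 0, -35, -1]]]'

```text
clock: 0.52
eef_pos: [0.3459, 0.4676, 0.3007]
orientation: [0.448, 0.894, 0.001, 0.0]
wrist_force: [1.0, 0.8, -0.7]
finger_gap: 1.0
grip_force: 0.0
```

arm_command --targets '[[[25, -35, 10, 0, 0, -7, -1], [50, -70, 20, 0, 0, -14, -1], [75, -105, 20, 0, 0, -14, -1], [100, -140, 20, 0, 0, -14, -1], [125, -175, 20, 0, 0, -14, -1]]]'

```text
clock: 0.93
eef_pos: [0.4652, 0.2987, 0.3194]
orientation: [0.551, 0.834, 0.0, 0.0]
wrist_force: [0.3, -0.1, -0.5]
finger_gap: 0.999
grip_force: 0.0
```

arm_command --targets '[[[15, -38, 0, 0, 0, 0, -1], [30, -76, 0, 0, 0, 0, -1], [45, -114, 0, 0, 0, 0, -1], [60, -152, 0, 0, 0, 0, -1], [80, -190, 0, 0, 0, 0, -1]]]'

```text
clock: 1.35
eef_pos: [0.5435, 0.1096, 0.3191]
orientation: [0.551, 0.834, -0.0, -0.0]
wrist_force: [0.8, 0.7, -0.4]
finger_gap: 1.001
grip_force: 0.0
```

arm_command --targets '[[[0, -30, 0, 0, 0, 0, -1], [0, -40, 0, 0, 0, 0, -1], [0, -40, 0, 0, 0, 0, -1]]]'

```text
clock: 1.6
eef_pos: [0.5436, 0.0696, 0.3189]
orientation: [0.553, 0.833, -0.0, -0.0]
wrist_force: [0.0, 0.3, 0.2]
finger_gap: 1.0
grip_force: 0.0
```

```bash
python3 - <<'E'
from h import *
c=r.get_calibration("wrist");im=r.camera("wrist");cv2.imwrite("pics/w1.png",im[:,:,::-1]);np.savez("w1.npz",**c)
print(c["camera_matrix"].round(1).tolist(),c["cam_to_world"].round(3).tolist())
for p in [(.656,.006,.153),(.614,.1,.152),(.59,-.075,.152),(.58,.021,.172)]:print(proj("wrist",p,c).round(0))
E
```

```text
[[277.9, 0.0, 316.1], [0.0, 277.9, 196.5], [0.0, 0.0, 1.0]] [[0.921, 0.376, 0.099, 0.516], [0.388, -0.89, -0.237, 0.134], [-0.001, 0.257, -0.967, 0.463], [0.0, 0.0, 0.0, 1.0]]
[381. 267.]
[384. 185.]
[306. 301.]
[330. 240.]
```

View pics/w1.png

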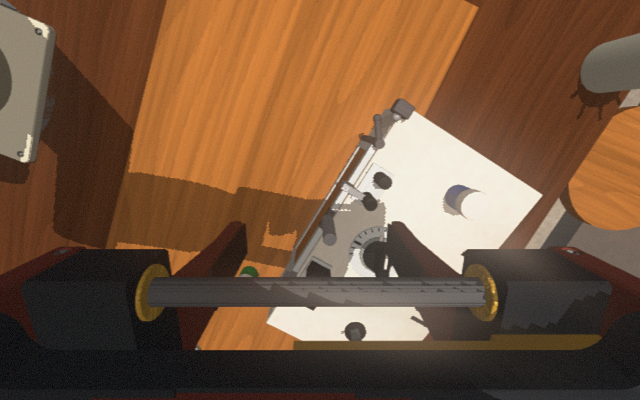

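The wrist view agrees with the top view to within a few mm: the round post is at (382,181) and the gate post near (330,228). Going to the dial next.

arm_command --targets '[[[30, -16, 0, 0, 0, -2.5, 0], [60, -32, 0, 0, 0, -2.5, 0], [90, -48, -20, 0, 0, -2.5, 0], [116, -64, -50, 0, 0, -2.5, 0], [116, -64, -80, 0, 0, -2.5, 0]]]' --grip_force 15

```text
clock: 2.07
eef_pos: [0.6646, 0.0077, 0.2394]
orientation: [0.569, 0.822, 0.002, 0.003]
wrist_force: [-1.0, -0.5, -0.2]
finger_gap: 0.662
grip_force: 0.0
```

arm_command --targets '[[[0, 0, -25, 0, 0, 0, 0], [0, 0, -50, 0, 0, 0, 0], [0, 0, -70, 0, 0, 0, 0], [0, 0, -82, 0, 0, 0, 0], [0, 0, -91, 0, 0, 0, 0]]]'

```text
clock: 2.48
eef_pos: [0.6592, 0.0096, 0.1467]
orientation: [0.569, 0.823, -0.0, -0.001]
wrist_force: [0.5, 0.0, 0.5]
finger_gap: 0.503
grip_force: 0.0
```

arm_command --targets '[[[0, 0, 0, 0, 0, 0, 0.3], [0, 0, 0, 0, 0, 0, 0.5], [0, 0, 0, 0, 0, 0, 0.6], [0, 0, 0, 0, 0, 0, 0.7], [0, 0, 0, 0, 0, 0, 0.8]]]'

```text
clock: 2.9
eef_pos: [0.6611, 0.008, 0.1498]
orientation: [0.57, 0.822, 0.001, 0.001]
wrist_force: [8.6, 8.9, -3.9]
finger_gap: 0.159
grip_force: 6.0
```

arm_command --targets '[[[0, 0, 0, 0, 0, 0, 1], [0, 0, 0, 0, 0, 0, 1], [0, 0, 0, 0, 0, 0, 1]]]'

```text
clock: 3.15
eef_pos: [0.6613, 0.0081, 0.1497]
orientation: [0.57, 0.822, 0.001, 0.001]
wrist_force: [2.9, 4.0, 6.2]
finger_gap: 0.158
grip_force: 15.0
```

```bash
python3 - <<'E'
from h import *
s=r.get_state();print(s["eef_pos"],s["orientation"],s["wrist_force"],s["wrist_torque"],s["grip_force"],s["finger_gap"],s["joint_pos"])
E
```

```text
[0.66131078 0.008063   0.14971595] [0.56950201 0.82198799 0.00124499 0.00128669] [2.87313656 3.99414526 6.18953218] [ 0.6292852  -0.48382495  0.01927187] 15.000002235174179 0.15834276546624515 [-6.06722807e-03  5.80362003e-01  1.60507904e+00  7.39463400e-04
  9.52621975e-01 -3.65489039e-01]
```

arm_command --targets '[[[0, 0, 0, 0, 0, 6.5, 1], [0, 0, 0, 0, 0, 13, 1], [0, 0, 0, 0, 0, 19.5, 1], [0, 0, 0, 0, 0, 26, 1], [0, 0, 0, 0, 0, 32, 1]]]'

```text
clock: 3.57
eef_pos: [0.6605, 0.0075, 0.1497]
orientation: [0.318, 0.948, 0.0, 0.001]
wrist_force: [0.1, 0.1, 8.8]
finger_gap: 0.159
grip_force: 15.0
```

arm_command --targets '[[[0, 0, 0, 0, 0, 6.5, 1], [0, 0, 0, 0, 0, 13, 1], [0, 0, 0, 0, 0, 19.5, 1], [0, 0, 0, 0, 0, 26, 1], [0, 0, 0, 0, 0, 30, 1]]]'

```text
clock: 3.98
eef_pos: [0.6602, 0.0066, 0.1497]
orientation: [0.062, 0.998, -0.001, 0.0]
wrist_force: [-0.6, -3.0, 10.6]
finger_gap: 0.157
grip_force: 15.0
```

arm_command --targets '[[[0, 0, 0, 0, 0, 0, 1], [0, 0, 0, 0, 0, 0, 1], [0, 0, 0, 0, 0, 0, 1]]]'

```text
clock: 4.23
eef_pos: [0.6602, 0.0067, 0.1497]
orientation: [0.065, 0.998, -0.001, 0.001]
wrist_force: [-0.7, -1.6, 9.2]
finger_gap: 0.155
grip_force: 15.0
```

```bash
python3 - <<'E'
from h import *
s=r.get_state();q=s["orientation"];print(s["eef_pos"],q,s["wrist_force"],s["wrist_torque"],s["grip_force"],s["finger_gap"],s["joint_pos"])
print("yaw",-2*np.degrees(np.arctan2(q[0],q[1])))
E
```

```text
[0.6601907  0.00665702 0.14969262] [ 6.46642929e-02  9.97906689e-01 -7.03658724e-04  5.23203658e-04] [-0.69326045 -1.63049099  9.15748679] [-0.4275284   0.17197048  0.00939151] 15.001289695501328 0.1550706719553796 [-0.00729698  0.57989844  1.60601219 -0.00179506  0.95471885 -1.44763782]
yaw -7.415158838452397
```

arm_command --targets '[[[0, 0, 0, 0, 0, 0, 0], [0, 0, 0, 0, 0, 0, 0], [0, 0, 30, 0, 0, 0, 0], [0, 0, 65, 0, 0, 0, 0], [-20, 0, 100, 0, 0, 0, -1]]]'

```text
clock: 4.65
eef_pos: [0.641, 0.0075, 0.2482]
orientation: [0.065, 0.998, -0.0, -0.001]
wrist_force: [0.0, 0.0, 0.3]
finger_gap: 0.501
grip_force: 0.0
```

arm_command --targets '[[[-30, 5, 20, 0, 0, 0, -1], [-60, 10, 50, 0, 0, 0, -1], [-70, 10, 50, 0, 0, 0, -1], [-70, 10, 50, 0, 0, 0, -1]]]'

```text
clock: 4.98
eef_pos: [0.5682, 0.0178, 0.2996]
orientation: [0.065, 0.998, -0.0, 0.001]
wrist_force: [0.9, -0.5, 0.2]
finger_gap: 0.807
grip_force: 0.0
```

```bash
python3 - <<'E'
from h import *
c=r.get_calibration("wrist");im=r.camera("wrist");np.savez("w2.npz",**c)
print(r.get_state()["eef_pos"],c["cam_to_world"].round(3).tolist())
cv2.imwrite("pics/w2f.png",im[:,:,::-1])
cv2.imwrite("pics/w2.png",cv2.resize(im[0:350,140:540,::-1],None,fx=1.7,fy=1.7,interpolation=2))
t=r.camera("top");cv2.imwrite("pics/top2.png",t[:,:,::-1])
E
```

```text
[0.5691794  0.01764796 0.29841192] [[0.129, 0.958, 0.256, 0.498], [0.992, -0.125, -0.034, 0.026], [-0.001, 0.258, -0.966, 0.443], [0.0, 0.0, 0.0, 1.0]]
```

View pics/w2.png

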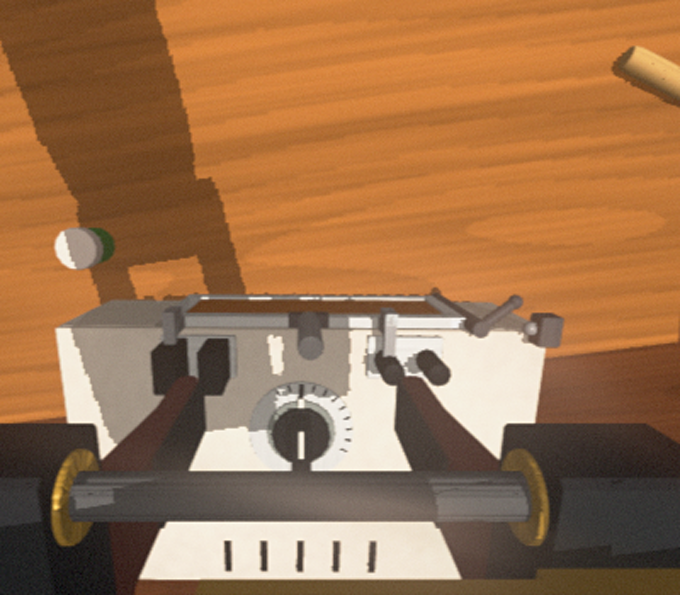

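The pointer is in line with the zero tick (x≈300 for both). The tops of the round posts are near (436,371) and (391,371), and the gate post top is near (312,347).

```bash
python3 - <<'E'
from h import *
c=dict(np.load("w2.npz"))
C=np.array([.688,.003]);a=np.radians(-7.5);R=np.array([[np.cos(a),-np.sin(a)],[np.sin(a),np.cos(a)]])
for n,p,z in [("rF",(436,371),.152),("rS",(391,371),.152),("sqF top frontright",(230,366),.152),("sqS front left",(153,366),.152),("sqF outer rear",(230,394),.152),("post",(312,347),.172),("frontL corner",(545,345),.11),("frontR",(57,327),.11),("tick",(301,391),.112),("ptr tip",(301,432),.153)]:
    w=ray("wrist",(p[0]/1.7+140-.2,p[1]/1.7-.2),z,c)[:2]; print(n,w.round(4),(R.T@(w-C)).round(4))
t=cv2.imread("pics/top2.png");im=cv2.imread("pics/w2f.png")
cv2.imwrite("pics/c2.png",np.vstack([cv2.resize(im[180:250,215:415],None,fx=4,fy=4,interpolation=2)]))
E
```

```text
rF [0.6114 0.101 ] [-0.0887  0.0872]
rS [0.6076 0.0719] [-0.0887  0.0579]
sqF top frontright [ 0.5907 -0.0315] [-0.0919 -0.0469]
sqS front left [ 0.5843 -0.0811] [-0.0919 -0.097 ]
sqF outer rear [ 0.61   -0.0348] [-0.0724 -0.0476]
post [0.5789 0.0231] [-0.1108  0.0057]
frontL corner [0.6178 0.1923] [-0.0943  0.1785]
frontR [ 0.5583 -0.1597] [-0.1073 -0.1782]
tick [0.6298 0.01  ] [-0.0587 -0.0006]
ptr tip [0.6428 0.0083] [-0.0455 -0.0007]
```

View pics/c2.png

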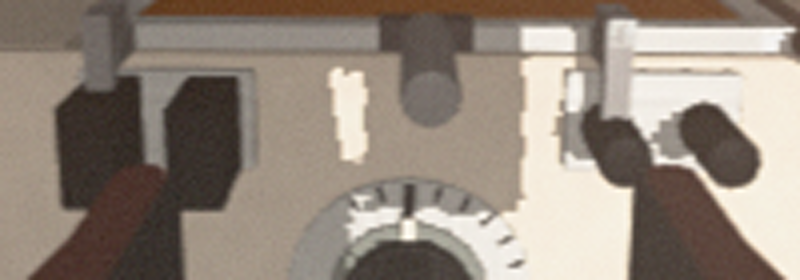

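Tick and pointer coincide (408,200 and 407,230), so the dial is at zero. Next is the round catch, at about (0.611, 0.092).

arm_command --targets '[[[20, 35, 0, 0, 0, 0, -0.77], [42, 70, -20, 0, 0, 0, -0.77], [42, 74, -50, 0, 0, 0, -0.77], [42, 74, -70, 0, 0, 0, -0.77], [42, 74, -70, 0, 0, 0, -0.77]]]' --grip_force 30

```text
clock: 5.5
eef_pos: [0.6096, 0.092, 0.2212]
orientation: [0.064, 0.998, -0.001, -0.005]
wrist_force: [-1.3, 0.3, -1.1]
finger_gap: 0.885
grip_force: 0.0
```

arm_command --targets '[[[0, 0, -25, 0, 0, 0, -0.77], [0, 0, -50, 0, 0, 0, -0.77], [0, 0, -70, 0, 0, 0, -0.77], [0, 0, -84, 0, 0, 0, -0.77], [0, 0, -84, 0, 0, 0, -0.77]]]'

```text
clock: 5.92
eef_pos: [0.6105, 0.0909, 0.1409]
orientation: [0.065, 0.998, -0.001, -0.003]
wrist_force: [-0.6, 0.4, 0.0]
finger_gap: 0.885
grip_force: 0.0
```

```bash
python3 - <<'E'
from h import *
s=r.get_state();print(s["eef_pos"],s["wrist_force"],s["finger_gap"])
im=r.camera("wrist");cv2.imwrite("pics/w3.png",im[:,:,::-1])
E
```

```text
[0.61050186 0.09088711 0.14086233] [-0.55185365  0.38690546  0.01401551] 0.8854616603091712
```

View pics/w3.png

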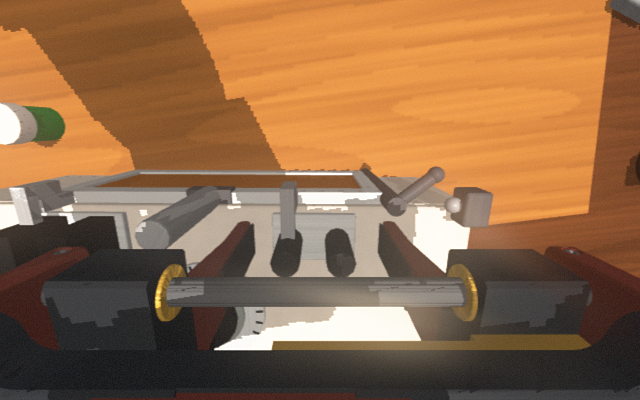

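The fingers straddle the round posts, with fingertips at about x=245 and 385 and posts at 286 and 342. The TCP is roughly 5 mm short in +y of the squeezed centre, so I'll shift it and close.

arm_command --targets '[[[0.7, 5, 0, 0, 0, 0, -0.6], [0.7, 5, 0, 0, 0, 0, -0.4], [0.7, 5, 0, 0, 0, 0, -0.2], [0.7, 5, 0, 0, 0, 0, -0.1], [0.7, 5, 0, 0, 0, 0, 0]]]'

```text
clock: 6.38
eef_pos: [0.6135, 0.0962, 0.1455]
orientation: [0.065, 0.998, -0.0, 0.001]
wrist_force: [1.0, -4.9, 3.8]
finger_gap: 0.541
grip_force: 1.9
```

arm_command --targets '[[[0, 0, 0, 0, 0, 0, 0.1], [0, 0, 0, 0, 0, 0, 0.2], [0, 0, 0, 0, 0, 0, 0.26], [0, 0, 0, 0, 0, 0, 0.3]]]'

```text
clock: 6.72
eef_pos: [0.6128, 0.096, 0.1447]
orientation: [0.065, 0.998, -0.001, 0.0]
wrist_force: [-0.3, -4.8, 6.1]
finger_gap: 0.363
grip_force: 12.7
```

arm_command --targets '[[[0, 0, 0, 0, 0, 0, 0.6], [0, 0, 0, 0, 0, 0, 1], [0, 0, 0, 0, 0, 0, 1]]]'

```text
clock: 6.97
eef_pos: [0.6128, 0.0962, 0.1447]
orientation: [0.065, 0.998, -0.0, 0.0]
wrist_force: [1.1, -6.1, 5.8]
finger_gap: 0.351
grip_force: 30.1
```

arm_command --targets '[[[0, 0, 0, 0, 0, 0, -0.2], [0, 0, 0, 0, 0, 0, -0.5], [0, 0, 25, 0, 0, 0, -0.6], [0, 0, 60, 0, 0, 0, -0.77], [0, 0, 90, 0, 0, 0, -0.77]]]'

```text
clock: 7.38
eef_pos: [0.6117, 0.0973, 0.2346]
orientation: [0.065, 0.998, 0.0, -0.001]
wrist_force: [0.6, -0.9, 0.6]
finger_gap: 0.69
grip_force: 0.0
```

arm_command --targets '[[[-5, -36, 0, 0, 0, 0, -0.77], [-10, -72, 0, 0, 0, 0, -0.77], [-15, -108, 0, 0, 0, 0, -0.77], [-18, -144, 0, 0, 0, 0, -0.77], [-18, -144, 0, 0, 0, 0, -0.77]]]'

```text
clock: 7.8
eef_pos: [0.5935, -0.0515, 0.234]
orientation: [0.067, 0.998, -0.0, -0.0]
wrist_force: [-0.2, -0.7, 0.1]
finger_gap: 0.882
grip_force: 0.0
```

```bash
python3 - <<'E'
from h import *
c=r.get_calibration("wrist");print(r.get_state()["eef_pos"]);im=r.camera("wrist");cv2.imwrite("pics/w4.png",im[:,:,::-1]);np.savez("w4.npz",**c)
a=np.radians(-7.5);
for y in(.144,): 
  print(proj("wrist",(.594,-.0465,.152),c))
E
```

```text
[ 0.5935468  -0.05154887  0.23401818]
[322.86933115 207.92350852]
```

View pics/w4.png

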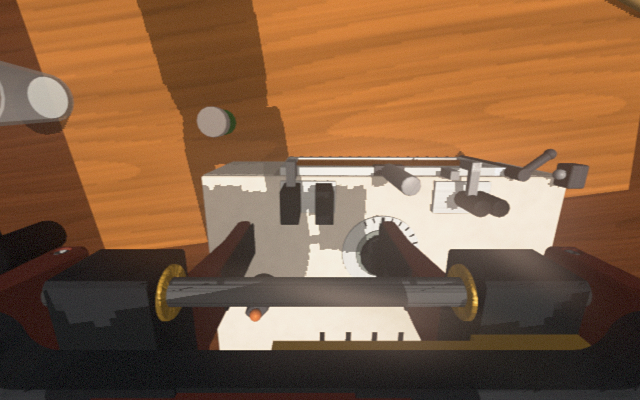

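The round posts now stand touching at (469,205) and (492,205). The square posts span x=280 to 334, which puts their squeezed centre within 1 mm of the TCP, so I'll descend and squeeze.

arm_command --targets '[[[0, 0, -25, 0, 0, 0, -0.77], [0, 0, -50, 0, 0, 0, -0.77], [0, 0, -75, 0, 0, 0, -0.77], [0, 0, -90, 0, 0, 0, -0.77], [0, 0, -90, 0, 0, 0, -0.6]]]'

```text
clock: 8.27
eef_pos: [0.5921, -0.0455, 0.1405]
orientation: [0.064, 0.998, 0.001, -0.003]
wrist_force: [-1.1, -2.4, -2.3]
finger_gap: 0.847
grip_force: 1.8
```

arm_command --targets '[[[0, 0, 0, 0, 0, 0, -0.4], [0, 0, 0, 0, 0, 0, -0.2], [0, 0, 0, 0, 0, 0, 0], [0, 0, 0, 0, 0, 0, 0.1], [0, 0, 0, 0, 0, 0, 0.2]]]'

```text
clock: 8.68
eef_pos: [0.595, -0.0479, 0.1453]
orientation: [0.065, 0.998, -0.001, 0.001]
wrist_force: [-4.8, -21.3, 4.1]
finger_gap: 0.471
grip_force: 10.7
```

arm_command --targets '[[[0, 0, 0, 0, 0, 0, 0.3], [0, 0, 0, 0, 0, 0, 0.6], [0, 0, 0, 0, 0, 0, 1], [0, 0, 0, 0, 0, 0, 1]]]'

```text
clock: 9.02
eef_pos: [0.5943, -0.0524, 0.1454]
orientation: [0.064, 0.998, -0.004, 0.0]
wrist_force: [-5.6, -27.3, 1.2]
finger_gap: 0.357
grip_force: 30.0
```

arm_command --targets '[[[0, 0, 0, 0, 0, 0, 0], [0, 0, 0, 0, 0, 0, -0.5], [0, 0, 25, 0, 0, 0, -0.7], [0, 0, 60, 0, 0, 0, -0.5], [0, 0, 95, 0, 0, 0, 0]]]'

```text
clock: 9.43
eef_pos: [0.5947, -0.0468, 0.2407]
orientation: [0.065, 0.998, 0.001, 0.0]
wrist_force: [0.5, -0.7, -0.3]
finger_gap: 0.603
grip_force: 0.0
```

arm_command --targets '[[[-5, 25, 0, 0, 0, 0, 0], [-15, 50, 0, 0, 0, 0, 0], [-15, 73, 0, 0, 0, 0, 0], [-15, 73, 0, 0, 0, 0, 0], [-15, 73, 0, 0, 0, 0, 0]]]'

```text
clock: 9.85
eef_pos: [0.5802, 0.027, 0.2405]
orientation: [0.064, 0.998, 0.0, 0.001]
wrist_force: [0.7, -0.8, 0.8]
finger_gap: 0.499
grip_force: 0.0
```

```bash
python3 - <<'E'
from h import *
c=dict(np.load("w4.npz"));print(ray("wrist",(411,186),.172,c))
c=r.get_calibration("wrist");print(r.get_state()["eef_pos"]);im=r.camera("wrist");cv2.imwrite("pics/w5.png",im[:,:,::-1])
print(proj("wrist",(.5795,.024,.172),c))
E
```

```text
[0.5794447 0.0222673 0.172    ]
[0.58023248 0.02698991 0.24049627]
[312.98740776 212.48827924]
```

View pics/w5.png

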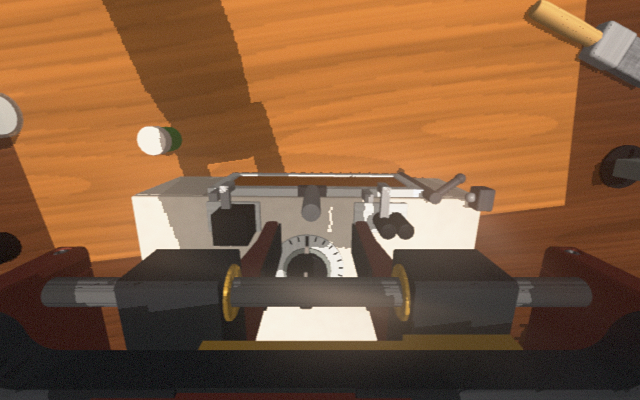

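Both catches are squeezed: the square posts are merged at (235,225) and the round posts touch at (393,225). The gate post top at (311,211) matches the prediction, so I'll grasp it.

arm_command --targets '[[[0, -3, -25, 0, 0, 0, 0], [0, -3, -50, 0, 0, 0, 0], [0, -3, -72, 0, 0, 0, 0], [0, -3, -86, 0, 0, 0, 0], [0, -3, -86, 0, 0, 0, 0.3]]]' --grip_force 35

```text
clock: 10.32
eef_pos: [0.578, 0.0217, 0.1504]
orientation: [0.065, 0.998, -0.0, -0.002]
wrist_force: [-0.6, 0.3, -0.3]
finger_gap: 0.457
grip_force: 0.0
```

arm_command --targets '[[[0, 0, 0, 0, 0, 0, 0.5], [0, 0, 0, 0, 0, 0, 0.6], [0, 0, 0, 0, 0, 0, 0.7], [0, 0, 0, 0, 0, 0, 1], [0, 0, 0, 0, 0, 0, 1]]]'

```text
clock: 10.73
eef_pos: [0.5805, 0.0225, 0.1546]
orientation: [0.065, 0.998, -0.0, 0.001]
wrist_force: [-0.3, -1.8, 4.6]
finger_gap: 0.175
grip_force: 35.0
```

```bash
python3 - <<'E'
from h import *
s=r.get_state();print(s["eef_pos"],s["wrist_force"],s["finger_gap"],s["joint_pos"])
p=s["eef_pos"][:2];h=np.array([.5913,.1418]);print(np.linalg.norm(p-h))
# centre from post radius: hinge is 120 mm along cabinet +y from post (5 mm back geometry)
a=np.radians(-7.5);u=np.array([-np.sin(a),np.cos(a)]);h=p+.12*u;print("hinge",h)
for d in (10,20,30,40,50,60,70,80,90):
    t=np.radians(-d);M=np.array([[np.cos(t),-np.sin(t)],[np.sin(t),np.cos(t)]]);print(d,((h+M@(p-h)-p)*1000).round(1))
E
```

```text
[0.58046843 0.02254179 0.154589  ] [-0.28605316 -1.78865768  4.56267954] 0.1754858607941982 [ 1.84355531e-02  4.71635448e-01  1.79028218e+00 -2.80484507e-04
  8.77224925e-01 -1.42268611e+00]
0.11974908221142888
hinge [0.59613157 0.14151518]
10 [-20.4   4.5]
20 [-39.7  12.5]
30 [-57.4  23.8]
40 [-72.8  37.9]
50 [-85.5  54.5]
60 [-95.2  73.1]
70 [-101.5   93. ]
80 [-104.2  113.7]
90 [-103.3  134.6]
```

arm_command --targets '[[[-10.3, 1.8, 0, 0, 0, -5, 1], [-20.4, 4.5, 0, 0, 0, -10, 1], [-30.3, 8.1, 0, 0, 0, -15, 1], [-39.7, 12.5, 0, 0, 0, -20, 1]]]'

```text
clock: 11.07
eef_pos: [0.5409, 0.0348, 0.1546]
orientation: [0.239, 0.971, 0.0, 0.002]
wrist_force: [2.4, -2.1, 3.2]
finger_gap: 0.172
grip_force: 35.0
```

arm_command --targets '[[[-9, 5.3, 0, 0, 0, -5, 1], [-17.7, 11.3, 0, 0, 0, -10, 1], [-25.7, 18, 0, 0, 0, -15, 1], [-33.1, 25.4, 0, 0, 0, -20, 1]]]'

```text
clock: 11.4
eef_pos: [0.5077, 0.06, 0.1546]
orientation: [0.404, 0.915, 0.0, 0.002]
wrist_force: [2.4, -4.8, 3.1]
finger_gap: 0.175
grip_force: 35.0
```

arm_command --targets '[[[-6.6, 8.1, 0, 0, 0, -5, 1], [-12.7, 16.6, 0, 0, 0, -10, 1], [-17.8, 25.7, 0, 0, 0, -15, 1], [-22.4, 35.2, 0, 0, 0, -20, 1], [-25.8, 45, 0, 0, 0, -25, 1]]]'

```text
clock: 11.82
eef_pos: [0.4813, 0.1055, 0.1546]
orientation: [0.592, 0.806, 0.0, 0.001]
wrist_force: [-0.0, -4.3, 6.9]
finger_gap: 0.179
grip_force: 35.0
```

arm_command --targets '[[[-2.9, 10.1, 0, 0, 0, -5, 1], [-4.5, 20.4, 0, 0, 0, -10, 1], [-5.6, 30.8, 0, 0, 0, -15, 1], [-5.5, 41.2, 0, 0, 0, -20, 1], [-4.7, 51.7, 0, 0, 0, -25, 1]]]'

```text
clock: 12.23
eef_pos: [0.4768, 0.1574, 0.1546]
orientation: [0.753, 0.658, 0.0, 0.001]
wrist_force: [1.6, -4.1, 5.6]
finger_gap: 0.174
grip_force: 35.0
```

arm_command --targets '[[[0, 0, 0, 0, 0, 0, 1], [0, 0, 0, 0, 0, 0, 1], [0, 0, 0, 0, 0, 0, 1]]]'

```text
clock: 12.48
eef_pos: [0.4768, 0.1575, 0.1546]
orientation: [0.751, 0.66, 0.001, 0.001]
wrist_force: [-1.4, -1.6, 7.1]
finger_gap: 0.174
grip_force: 35.0
```

```bash
python3 - <<'E'
from h import *
s=r.get_state();q=s["orientation"];print(s["eef_pos"],s["wrist_force"],s["finger_gap"],s["clock"],-2*np.degrees(np.arctan2(q[0],q[1])))
d=s["eef_pos"][:2]-np.array([.5945,.1415]);print("gate deg",-7.5-90-np.degrees(np.arctan2(d[1],d[0]))%360+360, np.linalg.norm(d))
im=r.camera("top")[110:270,205:405];cv2.imwrite("pics/t6.png",cv2.resize(im[:,:,::-1],None,fx=3.5,fy=3.5,interpolation=2))
E
```

```text
[0.47681768 0.15749841 0.15455051] [-1.39469242 -1.63639293  7.0524884 ] 0.17445425548234225 12.4833 -97.38154133370523
gate deg 90.24165635840745 0.11876479967168069
```

View pics/t6.png

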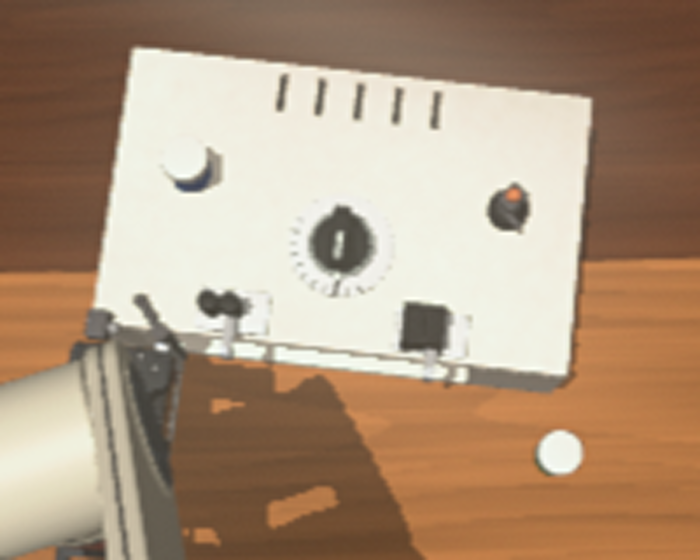

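The opening stands clear and the gate is swung out under the arm at about 90°. Both catches are squeezed, at (222,303) and (424,327). The dial pointer is on the zero tick at (338,245–290), and the bystanders haven't moved.

```bash
python3 -c "
from workcell import r
print(r.hand_in())"
```

```text
the job is handed in; nothing more can be done
None
```

I handed the job in at about 12.5 s: dial on zero, round catch then square catch fully squeezed, and the gate held open at about 90° with the post still gripped.

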